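# Refit the dry-block heater after cleaning and hold its lid in the hinge

## Task

The dry-block heater goes back together after cleaning: first set the aluminium tube block fully home in the heater's well and let go of it, then take the tinted lid out of the drying rack and lower it upright onto the hinge at the back of the heater, so that its two knuckles sit between the heater's knuckles with all the holes in one line. Finish still holding the lid there, upright and with no more than a light push, so that I can slide the hinge pin through; leave the pin, the green board and the sample cup alone.

Things in the scene. Friction and masses are not known exactly. Their poses are not given: they have to be found in the camera images.
- heater: white dry-block heater, fixed, 179 mm deep (own x) x 174 mm wide (y) x 85 mm high to its rim; origin: centre of its underside; own x points from its sloping control panel (front) to its hinge (back). In its top a recess 110 mm (x) x 150 mm (y), walled to the rim, with an aluminium deck at z = 50 mm; amid the deck the well, 88 mm (x) x 52 mm (y), 28 mm deep
- well (a point): centre of the floor of the heater's well, 22 mm above its underside and 22.5 mm behind (own +x) its centre; axes as the heater. The well's mouth is 28 mm above this point, the rim 63 mm above it
- hinge_axis (a point): middle of the heater's hinge axis, 89.5 mm above its underside, 8 mm behind its back wall; axes as the heater, holes run along own y. At y = -44 and +44 mm is a 24 mm gap between two fixed knuckles (14 mm outside, 8 mm bore); in each gap a V-shaped saddle, open 5 mm either way in x, catches a lid knuckle from below so that the bores are in line within 0.5 mm when it rests there
- tube_block: aluminium block with 15 round wells in its top, 84 mm (own x) x 48 mm (own y) x 50 mm high, about 0.4 kg, foot bevelled 3 mm wide, 5 mm high; origin: centre of its underside. Stands on the bench left of the rack. Fits either way round, long side along the heater's x; home, its top stands 22 mm above the deck. Grip it across its 48 mm by the top 20 mm
- lid: heater lid, 0.2 kg, 168 mm wide (own y), upright in a rack slot: tinted clear sheet, aluminium hinge rail 8 mm thick below, grip rail on top (top edge 144 mm above origin). Origin: on its knuckle hole axis, midway; z up the sheet, y along the holes. Two knuckles (14 mm outside, 8 mm bore, 20 mm long, ends bevelled 2 mm) below the rail at y = -44, +44 mm. Both faces alike: fits either way round
- lid_grip (a point): middle of the lid's grip rail (24 mm high, 10 mm thick), 132 mm above the lid's origin, 12 mm below its top edge; grip it from above across its thickness (lid's own x)
- drying_rack: fixed drying rack of wire on a white base, 138 mm (own x) x 190 mm (own y); origin: centre of its underside. Two slots along own y at x = -32 and +32 mm, each between wire loops 11 mm apart and 78 mm high; its floor is at z = 8 mm. The lid stands in one slot, the green board in the other; lifted straight up by 90 mm the lid is clear
- board: washed green plastic dissecting board, 150 x 8 x 100 mm, standing on edge in the other slot of the rack; origin: centre of its lower edge. Leave it
- hinge_pin: loose steel hinge pin, 6 mm rod 165 mm long with a bent end, lying on the bench to the right of the heater; origin: near the middle of the rod, on the bench. Leave it
- sample_cup: sample cup with yellow lid, 52 mm across, 68 mm high, standing behind the rack; origin: centre of its underside. Leave it

How it is judged (in metres and radians):
On the way:
1. the tube block sits fully home in the heater's well and has been let go (z of tube_block in the frame of well below 0.004 m and horizontal distance between tube_block and well below 0.005 m and angle between tube_block's own z axis and vertical below 0.06 rad and contact force between the fingers and tube_block below 0.1 N and linear speed of tube_block below 0.02 m/s), for 0.2 s.
At the end, for the whole second after the job is handed in: lid gripped (over 2 N), at rest, upright within 0.2 rad, its knuckle axis within 3 mm and 0.04 rad of the heater's hinge axis, pushed on the heater with under 40 N; tube block in the well within 4 mm of its floor and 5 mm of its centre, level within 0.06 rad (distance between lid and hinge_axis below 0.003 m and angle between the y axis of lid and the y axis of hinge_axis, either way round below 0.04 rad and angle between lid's own z axis and vertical below 0.2 rad and linear speed of lid below 0.02 m/s and contact force between the fingers and lid above 2 N and contact force between lid and heater below 40 N and z of tube_block in the frame of well below 0.004 m and horizontal distance between tube_block and well below 0.005 m and angle between tube_block's own z axis and vertical below 0.06 rad); the arm keeps its last pose, push and grip.
It fails at once if the hinge pin is moved by more than 30 mm (distance of hinge_pin from where it was at the start of the episode above 0.03 m).
It fails at once if the green board is moved by more than 30 mm (distance of board from where it was at the start of the episode above 0.03 m).
It fails at once if the sample cup is moved by more than 30 mm (distance of sample_cup from where it was at the start of the episode above 0.03 m).
It also fails if it takes over 70 s, if anything falls off the work surface, if the arm or the gripper's body presses on something with over 40 N, if the wrist force passes 120 N, or if a joint passes its speed limit or range.

## Robot

A 6-joint arm with a two-finger parallel gripper is mounted at the origin on a cart in front of the work surface, level with it; the furniture and walls round the work are solid. World frame = base frame: x ahead of the robot, y to its left, z up, the work surface at z = 0. Lengths are in mm, angles in rad, forces in N, time in s.
With the tool pointing down it reaches from about 350 to 875 mm from the base axis. Payload 4.2 kg.
Tool frame: the origin (TCP) lies between the finger pads; the fingertips stand 8 mm ahead of it and the grasp point (between the pads) lies 11 mm behind it; z points along the fingers, y is the line along which they close (so a half turn about z gives the same grasp; the last joint's range is limited). The gripper opens to 87 mm and grips with 3 to 60 N. Pads are 19 mm wide; open, the fingers measure 117 mm over their backs; the gripper's body (75 mm by 190 mm) begins 51 mm behind the grasp point.
Start: joints at [1.471, 0.385, 0.008, 0, -1.194, -0.259], TCP at [219.436, 585.19, 230.55] pointing down, gripper open.
Joint ranges: [-3.14, 3.14], [-1.21, 2.06], [-1.07, 1.41], [-3.16, 2.05], [-2.99, -0.16], [-3.1, 3.1]. Speed limits (rad/s): [2.79, 2.79, 3.14, 3.14, 3.14, 3.14].

## Interface

Orientations are given as a 3x3 rotation matrix whose columns are the frame's x, y, z axes.
In Python, from rig import bot, camrig, current_time_s, current_q, current_dq, current_joint_torque, current_position, current_tool_rot, current_wrist_force, current_ft_torque, current_width, current_finger_force gives the robot as it stands (bot), with the cameras (camrig) and the readings as plain functions. Calls block until the motion is done:
- bot.move_ptp(position, orientation): joint-space move of the TCP to a pose.
- bot.movel(position, velocity=150, rotation=None): straight line of the TCP; rotation=None keeps the orientation; velocity is the mean speed in mm/s.
- bot.set_joints(angles): joint-space move.
- bot.command_gripper(opening, squeeze=None): finger opening in mm; squeeze is the grip in N (None keeps the last); returns when the fingers have stopped.
- bot.sleep(seconds).
- bot.ik(position, orientation): joint angles nearest the present ones, or None.
- camrig.capture(name): name is "side" or "top"; returns a dict with "pixels" (480x640x3 uint8, blue, green, red), "range_z" (480x640 float32, mm along the optical axis (not along the pixel's ray), 0 where there is no reading), "fov_y" (degrees; the focal length in pixels is half the picture's height over the tangent of half this angle, whatever the lens; pixels are square), "cx", "cy" (the principal point, pixels), "k1" (the pictures are not rectified: a ray, as slopes to the right and down, at radius r is drawn at 1 + k1 r^2 times it, then the intrinsics apply), "world_from_camera" (4x4, takes a point from camera to world coordinates). Camera axes: x right, y down, z forward; pixel columns grow to the right and rows downward; lengths in mm; the calibration is good to about 2 mm. A picture is of the moment at which its call begins.
A pose or a line that the arm cannot do raises bot.MotionError and nothing moves.
- bot.close_job(): hands the job in; it is judged then, once.
Readings, each from a call of its own:
- current_time_s(): time.
- current_q(): joint angles.
- current_dq(): joint speeds.
- current_joint_torque(): joint torques, N m.
- current_position(): TCP position.
- current_tool_rot(): TCP orientation.
- current_wrist_force(): force on the tool from outside, world axes, zero at the start.
- current_ft_torque(): the same for the moment, N m.
- current_width(): finger opening in mm.
- current_finger_force(): force on a finger pad.
Only numpy, scipy, OpenCV 4.12 (cv2) and the standard library are available. Lean on these libraries where they do the work, as an engineer would, in place of code of your own. Each camera call takes 0.05 s, during which the arm holds its last target. There are 200 camera calls.

## Working session

There is one attempt and no reset: what is moved stays moved. The work goes in short steps, each a Python script; the robot and the scene stay as the last script left them, time stands still between calls to the robot, and variables do not carry over. Pictures are saved under pics/ and viewed, at most 10 in all, crops included, and the job is handed in when it is done.

```bash
ls; mkdir -p pics; python3 - <<'E'
from rig import bot, camrig, current_time_s, current_q, current_dq, current_joint_torque, current_position, current_tool_rot, current_wrist_force, current_ft_torque, current_width, current_finger_force
import cv2,numpy as np
for n in("side","top"):
    c=camrig.capture(n); cv2.imwrite(f"pics/{n}0.png",c["pixels"]); np.savez(f"{n}0.npz",**{k:v for k,v in c.items()})
    print(n,c["fov_y"],c["cx"],c["cy"],c["k1"],np.round(c["world_from_camera"],3).tolist(),(c["range_z"]>0).mean())
print(current_time_s(),current_tool_rot())
E
```

```text
pics
rig.py
side 42.35520498294168 313.1023940741061 233.20733953426924 -0.04768714430944262 [[0.887, -0.261, 0.381, -24.333], [-0.462, -0.51, 0.726, -1106.008], [0.004, -0.82, -0.573, 994.383], [0.0, 0.0, 0.0, 1.0]] 0.9959407552083334
top 50.730474296386475 327.37116748259814 234.2403622153426 -0.04795026289328151 [[-0.002, -0.986, 0.17, 373.821], [-1.0, 0.007, 0.029, -1.274], [-0.03, -0.169, -0.985, 1308.801], [0.0, 0.0, 0.0, 1.0]] 0.9960384114583334
0.1 [[ 9.36251671e-01 -3.51329547e-01 -5.98701238e-04]
 [-3.51330046e-01 -9.36249840e-01 -1.85339364e-03]
 [ 9.06180096e-05  1.94558462e-03 -9.99998103e-01]]
```

View pics/side0.png

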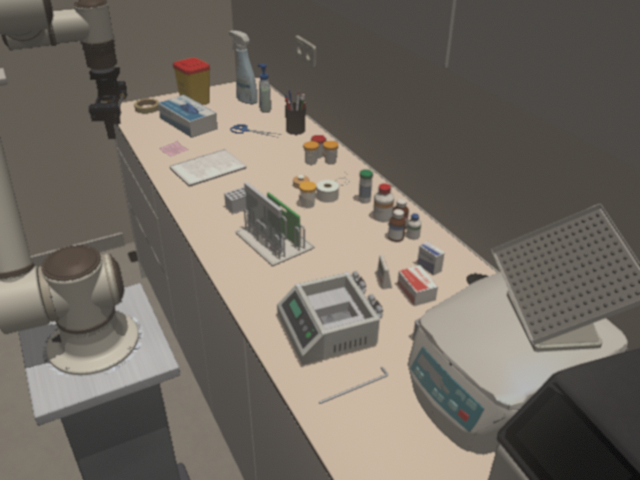

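View pics/top0.png

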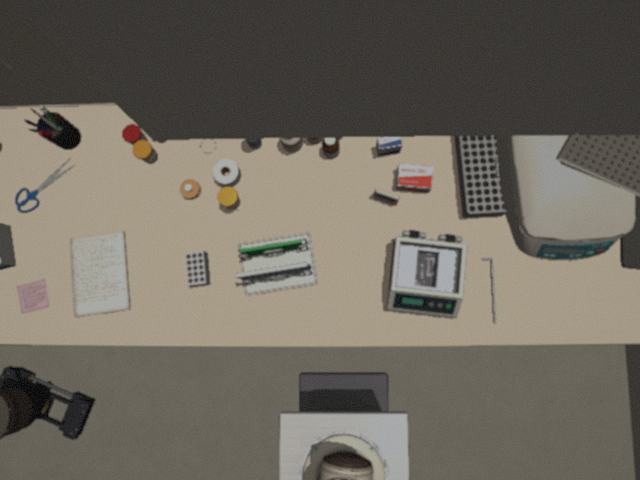

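The side view shows the tube block at (237,200), rack (275,240) with the lid in the near slot, heater (330,315) and pin (355,388). In the top view they are at (197,268), (277,264), (427,275) and (492,290). I'll enlarge both.

```bash
cat >h.py <<'E'
import numpy as np,cv2
def K(c):
    f=240/np.tan(np.radians(float(c["fov_y"]))/2); return f,float(c["cx"]),float(c["cy"]),float(c["k1"])
def rays(c,uv):
    f,cx,cy,k=K(c); uv=np.asarray(uv,float).reshape(-1,1,2)
    p=cv2.undistortPoints(uv,np.array([[f,0,cx],[0,f,cy],[0,0,1.]]),np.array([k,0,0,0.])).reshape(-1,2)
    return np.c_[p,np.ones(len(p))]
def cloud(c):
    v,u=np.mgrid[:480,:640]; r=rays(c,np.c_[u.ravel(),v.ravel()]); T=c["world_from_camera"]
    return ((r*c["range_z"].reshape(-1,1))@T[:3,:3].T+T[:3,3]).reshape(480,640,3)
def at_z(c,uv,z):
    T=c["world_from_camera"]; d=rays(c,uv)@T[:3,:3].T; return T[:3,3]+d*((z-T[2,3])/d[:,2])[:,None]
def proj(c,P):
    f,cx,cy,k=K(c);T=np.linalg.inv(c["world_from_camera"]); P=np.atleast_2d(P)
    q=P@T[:3,:3].T+T[:3,3]; s=q[:,:2]/q[:,2:]; s=s*(1+k*(s**2).sum(1,keepdims=True)); return s*f+[cx,cy]
def tri(c1,a,c2,b):
    A=[];B=[]
    for c,uv in((c1,a),(c2,b)):
        T=c["world_from_camera"];d=T[:3,:3]@rays(c,[uv])[0];d/=np.linalg.norm(d);M=np.eye(3)-np.outer(d,d);A.append(M);B.append(M@T[:3,3])
    return np.linalg.lstsq(np.vstack(A),np.hstack(B),rcond=None)[0]
E
python3 - <<'E'
from h import *
t=dict(np.load("top0.npz"));s=dict(np.load("side0.npz"))
def crop(c,x,y,w,h,k): return cv2.resize(c["pixels"][y:y+h,x:x+w],None,fx=k,fy=k,interpolation=cv2.INTER_CUBIC)
# top: left (180..320, 225..300)  right (380..500,225..325)
cv2.imwrite("pics/t1.png",np.vstack([crop(t,180,228,150,70,5)]))
cv2.imwrite("pics/t2.png",crop(t,382,224,120,96,6))
cv2.imwrite("pics/s1.png",np.clip(crop(s,220,170,100,95,6)*1.4,0,255).astype('u1'))
cv2.imwrite("pics/s2.png",np.clip(crop(s,270,260,125,98,6)*1.4,0,255).astype('u1'))
Pt=cloud(t);Ps=cloud(s)
for P,uv in((Pt,[(197,268),(427,275),(277,272),(427,240),(350,270),(120,220),(404,262),(456,262)]),(Ps,[(237,195),(330,292),(250,330),(270,200)])):
    for u,v in uv: print(u,v,np.round(P[v,u],1))
E
```

```text
197 268 [506.6 365.7  50.4]
427 275 [ 488.6 -215.2   22.3]
277 272 [ 3.7380e+02 -1.3000e+00  1.3088e+03]
427 240 [ 568.7 -208.1   83.3]
350 270 [504.5 -20.5   1.9]
120 220 [643.1 598.4  -3.9]
404 262 [ 519.2 -154.8   47.8]
456 262 [ 518.1 -283.9   49.6]
237 195 [493.6 360.5  53.2]
330 292 [ 526.2 -142.3   51.9]
250 330 [ 330.1 -119.7   -3.3]
270 200 [501.2 134.4 159. ]
```

View pics/t1.png

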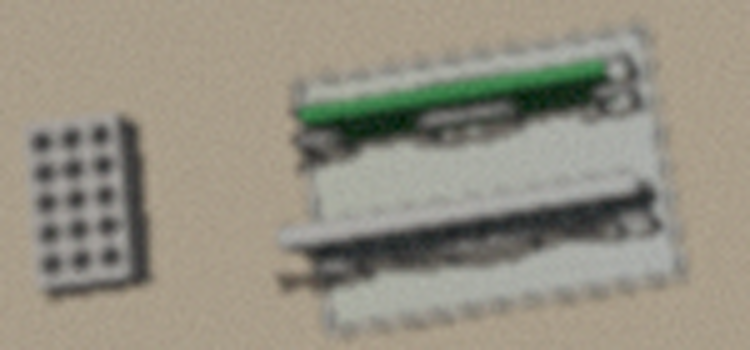

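View pics/t2.png

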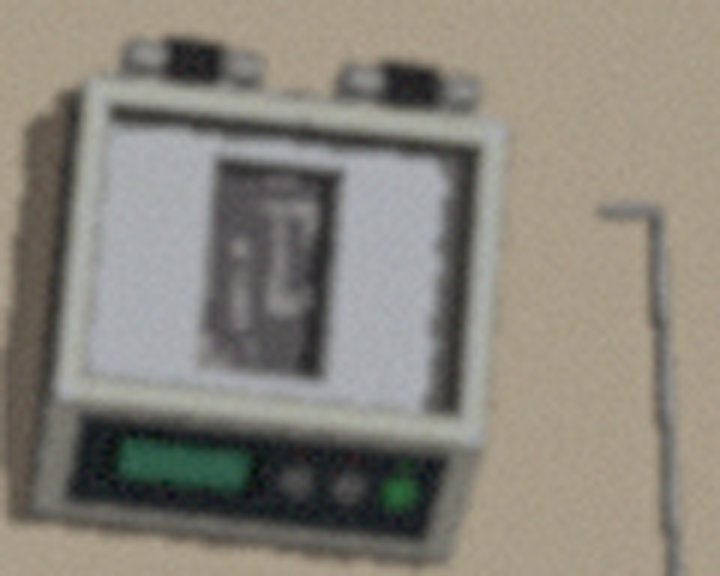

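View pics/s1.png

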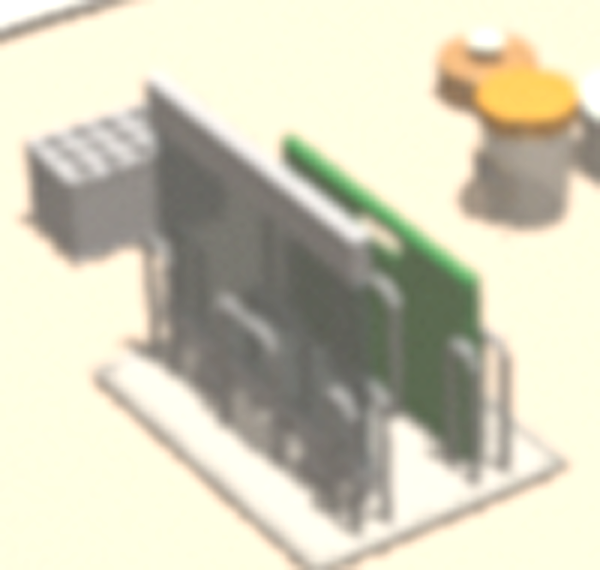

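View pics/s2.png

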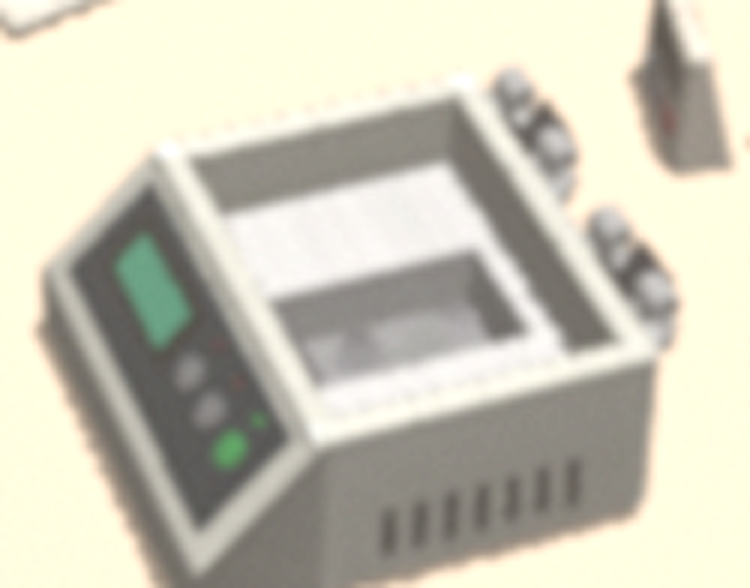

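Readings, as crop pixels:
- **t1:** block top corners are (28,130), (120,115), (132,282) and (45,293). The lid's rail runs from (280,239) to (648,188).
- **t2:** well mouth corners are (218,160), (342,172), (320,378) and (200,362). The rear rim corners are (88,82) and (507,122), and the hinge pairs are centred at (195,62) and (412,87).
- **s1:** block top corners are (30,148) and (75,185). The lid's top edge runs from (150,80) to (370,235).
- **s2:** rear rim corners are (463,80) and (655,350), and the well mouth is at (268,298), (478,250) and (320,388).

Next I fit the poses from both views.

```bash
cat >fit.py <<'E'
from h import *
from scipy.optimize import least_squares
t=dict(np.load("top0.npz"));s=dict(np.load("side0.npz"))
def full(pts,x0,y0,k): return (np.array(pts,float)+.5)/k-.5+[x0,y0]
def pose(p,M):
    c,q=np.cos(p[3]),np.sin(p[3]); return np.asarray(M,float)@np.array([[c,q,0],[-q,c,0],[0,0,1]])+p[:3]
def fit(name,p0,obs,show=True):
    def res(p): return np.concatenate([(proj(c,pose(p,M))-uv) for c,M,uv in obs])
    r=least_squares(lambda p:res(p).ravel(),p0,loss="soft_l1",x_scale=[10,10,10,.1])
    print(name,np.round(r.x,3)); print(np.round(res(r.x),1).tolist())
    for i,o in enumerate(obs):  # per view, z fixed
        q=least_squares(lambda p:(proj(o[0],pose([p[0],p[1],r.x[2],p[2]],o[1]))-o[2]).ravel(),[r.x[0],r.x[1],r.x[3]],x_scale=[10,10,.1]).x
        print("  view",i,np.round(q,3))
    return r.x
W=lambda a,b:[22.5+44*a,26*b,50]
H=fit("heater",[500,-215,0,0.],[
 (t,[[89.5,87,85],[89.5,-87,85],W(1,1),W(1,-1),W(-1,-1),W(-1,1),[97.5,44,93],[97.5,-44,93]],
  full([(88,82),(507,122),(218,160),(342,172),(320,378),(200,362),(195,62),(412,87)],382,224,6)),
 (s,[[89.5,87,85],[89.5,-87,85],W(-1,1),W(1,1),W(-1,-1)],full([(463,80),(655,350),(268,298),(478,250),(320,388)],270,260,6))])
B=fit("block",[506,366,0,0.],[
 (t,[[42,24,50],[42,-24,50],[-42,-24,50],[-42,24,50]],full([(28,130),(120,115),(132,282),(45,293)],180,228,5)),
 (s,[[-42,24,50],[-42,-24,50]],full([(30,148),(75,185)],220,170,6))])
L=fit("lidorigin",[480,150,15,0.],[
 (t,[[0,84,144],[0,-84,144]],full([(280,239),(648,188)],180,228,5)),
 (s,[[0,84,144],[0,-84,144]],full([(152,82),(370,238)],220,170,6))])
E
python3 fit.py; python3 - <<'E'
from h import *
for n in("top0","side0"):
    c=dict(np.load(n+".npz"));P=cloud(c);
    m=(abs(P[...,0]-500)<70)&(abs(P[...,1]-150)<110)&(P[...,2]>128)&(P[...,2]<175)
    q=P[m]; print(n,len(q),q.mean(0),np.polyfit(q[:,1],q[:,0],1),np.percentile(q[:,2],[5,50,95]),np.percentile(q[:,1],[1,99]))
    m=(abs(P[...,0]-506)<35)&(abs(P[...,1]-366)<18)&(P[...,2]>30); print(np.median(P[m][:,2]))
    m=(abs(P[...,0]-450)<400)&(abs(P[...,1]-40)<30)&(abs(P[...,2])<25); print("bench",np.median(P[m][:,2]))
E
```

```text
heater [ 4.80139e+02 -2.07253e+02  1.78000e+00 -1.18000e-01]
[[-0.6, -1.5], [0.9, -0.4], [-0.2, -0.5], [-0.1, -0.2], [0.7, 0.6], [-0.3, 0.9], [-0.1, -0.0], [-0.0, -0.3], [1.1, -1.6], [1.3, 0.8], [-1.4, 0.6], [-0.7, -0.4], [-1.7, 0.6]]
  view 0 [ 4.79703e+02 -2.07274e+02 -1.17000e-01]
  view 1 [ 4.80893e+02 -2.07498e+02 -1.11000e-01]
block [5.05811e+02 3.67593e+02 2.54200e+00 1.40000e-01]
[[-0.1, -0.4], [0.1, -0.1], [1.1, -0.6], [-0.4, -0.1], [-1.2, -0.4], [-0.6, 0.6]]
  view 0 [5.05052e+02 3.67969e+02 1.31000e-01]
  view 1 [5.08501e+02 3.66267e+02 1.23000e-01]
lidorigin [4.89622e+02 1.58443e+02 1.79910e+01 1.52000e-01]
[[0.7, 0.2], [-0.3, -1.0], [0.2, -0.9], [-1.1, 0.8]]
  view 0 [4.88717e+02 1.58802e+02 1.33000e-01]
  view 1 [4.90557e+02 1.57740e+02 1.82000e-01]
top0 392 [489.65453811 161.60087573 156.10113875] [-1.57434426e-01  5.15096079e+02] [141.55051232 157.79817331 161.37352418] [ 80.00698563 242.8571147 ]
49.00704320288264
bench 0.08709216593092606
side0 464 [490.65065031 155.54468188 148.56339706] [-1.58617679e-01  5.15322787e+02] [130.04188019 149.70434978 161.75074539] [ 78.21452077 243.45946013]
49.3056380824774
bench 1.3068836159666262
```

The fits agree with the given sizes: block top about 50, lid top about 160, yaws about 0.133 (block), 0.155 (lid) and -0.117 (heater). Now I pick up the block.

```bash
cat >>h.py <<'E'
def down(yaw): # tool y along -(own y) of object with yaw, x along own x
    c,s=np.cos(yaw),np.sin(yaw); return np.array([[c,s,0],[s,-c,0],[0,0,-1.]])
E
python3 - <<'E'
from rig import bot, camrig, current_time_s, current_q, current_dq, current_joint_torque, current_position, current_tool_rot, current_wrist_force, current_ft_torque, current_width, current_finger_force
from h import *
R=down(.133);p=[505.8,367.5]
bot.command_gripper(75,40)
bot.move_ptp([*p,150],R); bot.movel([*p,41],100)
print(current_wrist_force(),current_position())
bot.command_gripper(40,40); print(current_width(),current_finger_force())
bot.movel([*p,250],150); print(current_width(),current_wrist_force(),current_time_s())
bot.movel([501,-100,250],200,down(-.117)); print(current_time_s())
bot.movel([502.5,-209.9,170],150)
for n in("side","top"):
    c=camrig.capture(n); np.savez(f"{n}1.npz",**c); cv2.imwrite(f"pics/{n}1.png",c["pixels"])
print(current_width(),current_wrist_force(),current_ft_torque(),current_position(),current_time_s())
a=np.load("side1.npz")["pixels"][210:310,275:400];b=np.load("top1.npz")["pixels"][215:315,375:500]
im=np.vstack([cv2.resize(x,(750,600),interpolation=2) for x in(a,b)])
cv2.imwrite("pics/v1.png",cv2.resize(np.hstack([im[:600],im[600:]]),(800,320),interpolation=3))
E
```

```text
[ 0.10640592 -0.23546028  0.15620254] [506.22247268 367.96614663  41.79458458]
47.74620394421753 39.991798996925354
47.76576641194093 [-0.04367337  0.36289901 -4.61992824] 5.4083
7.9
47.29094725369764 [ 1.00105556 -0.67025355 -5.18303246] [-0.04595854  0.02408052 -0.0302307 ] [ 503.04393553 -209.35154402  170.86132103] 9.0583
```

View pics/v1.png

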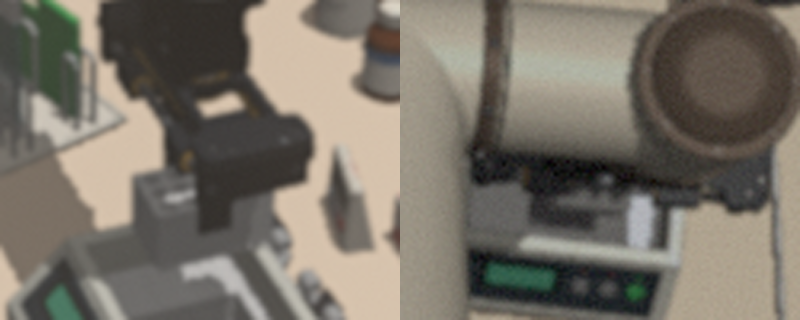

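The block is held level over the well in the side crop, with the finger at (213,200) near the middle of the near face. The top view is blocked by the arm. I lower it while watching the force.

```bash
python3 - <<'E'
from rig import bot, camrig, current_time_s, current_q, current_dq, current_joint_torque, current_position, current_tool_rot, current_wrist_force, current_ft_torque, current_width, current_finger_force
from h import *
p=np.array([502.1,-210.3]); f0=current_wrist_force(); m0=current_ft_torque()
bot.movel([*p,97],100)
for z in np.arange(94,60,-3):
    bot.movel([*p,z],40); f=current_wrist_force()-f0
    print(z,np.round(current_position(),1),np.round(f,1),np.round(current_ft_torque()-m0,2),current_width())
    if np.linalg.norm(f)>12: break
print(current_time_s())
E
```

```text
94 [ 502.1 -210.3   94.3] [-1.3  1.1  0.1] [ 0.04 -0.02 -0.02] 47.57486457512798
91 [ 501.9 -210.3   90.8] [0.  0.3 1.1] [ 0.06 -0.01  0.08] 47.57937209586342
88 [ 501.9 -210.3   87.7] [-1.3  0.5 -0.3] [ 0.01 -0.    0.03] 47.69583459472596
85 [ 502.  -210.3   84.7] [-2.2 -0.1  1.9] [0.08 0.18 0.02] 47.82945910093444
82 [ 502.  -210.3   81.7] [-2.1  1.  -0.5] [0.08 0.18 0.04] 47.741871037997754
79 [ 502.  -210.3   78.7] [-1.2  0.9 -0.5] [0.05 0.14 0.02] 47.39320129522394
76 [ 502.1 -210.3   75.8] [-1.5  1.1 -0.5] [0.06 0.21 0.09] 47.85984075468323
73 [ 502.  -210.3   72.7] [-2.3  0.5  0.3] [0.05 0.22 0.  ] 47.79342343802518
70 [ 502.1 -210.3   69.7] [-2.1  0.9 -0.3] [0.06 0.31 0.02] 47.946758604502676
67 [ 502.1 -210.3   66.7] [-0.6  0.3 -0.5] [0.07 0.31 0.01] 47.67193867972456
64 [ 502.1 -210.3   63.7] [-2.2  1.4 -0.4] [0.03 0.29 0.01] 47.25857201474808
61 [ 502.2 -210.3   63.4] [-7.   4.3 14.9] [ 1.01  1.83 -0.09] 47.710131778824845
12.9417
```

The block reached the floor at the expected height (63.4, against 63.8 predicted). I release it, look, and go above the lid.

```bash
python3 - <<'E'
from rig import bot, camrig, current_time_s, current_q, current_dq, current_joint_torque, current_position, current_tool_rot, current_wrist_force, current_ft_torque, current_width, current_finger_force
from h import *
p=np.array([502.1,-210.3])
bot.movel([*p,63.3],40); bot.command_gripper(70); bot.sleep(.3)
print(current_width(),current_finger_force())
bot.movel([*p,250],150)
bot.move_ptp([490,158.8,260],down(.155-np.pi/2))
for n in("side","top"):
    c=camrig.capture(n); np.savez(f"{n}2.npz",**c)
    P=cloud(c); m=(abs(P[...,0]-502)<30)&(abs(P[...,1]+210)<16); print(n,np.percentile(P[m][:,2],[20,50,80]))
    m=(abs(P[...,0]-490)<35)&(abs(P[...,1]-158)<85)&(P[...,2]>145)&(P[...,2]<165); q=P[m]; print(len(q),q.mean(0) if len(q) else 0)
print(np.round(current_q(),2),current_position(),current_time_s())
a=np.load("side2.npz")["pixels"];b=np.load("top2.npz")["pixels"]
im=np.hstack([cv2.resize(a[260:358,270:395],(400,314),interpolation=2),cv2.resize(b[224:320,382:502],(400,314),interpolation=2)])
im2=np.hstack([cv2.resize(a[130:255,220:345],(400,286),interpolation=2),cv2.resize(b[210:310,200:340],(400,286),interpolation=2)])
cv2.imwrite("pics/v2.png",np.vstack([im,im2]))
E
```

```text
70.26286207315157 0.0
side [67.57366225 70.96127724 73.60012772]
288 [490.93121212 154.57510847 155.52452056]
top [47.81915941 69.32181427 72.40823627]
162 [495.78240989 122.26098779 157.47383108]
[ 0.63  0.18 -0.21  0.   -1.19 -0.47] [490.12857219 158.28803292 259.88087017] 17.4583
```

View pics/v2.png

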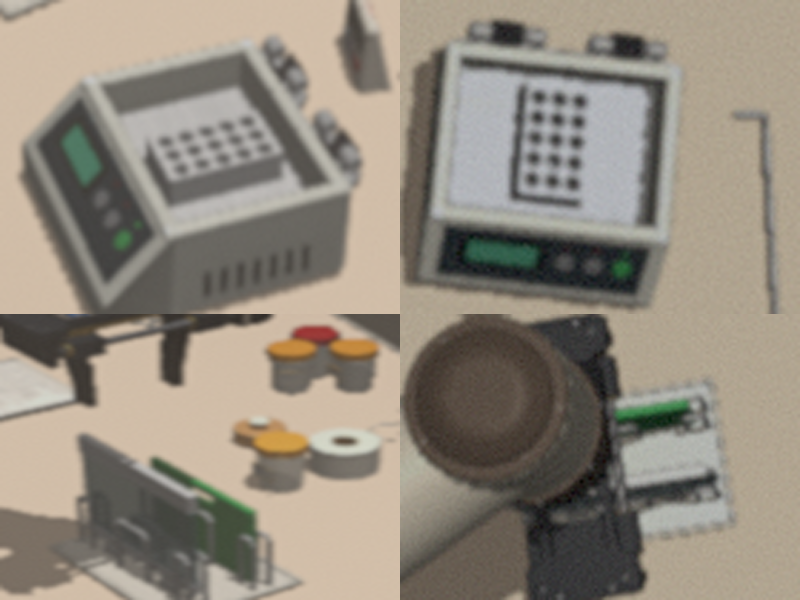

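The block is home in both views (top at about 71 to 72 mm, level, centred in the well). Now I grip the lid, lift it, and carry it over the hinge.

```bash
python3 - <<'E'
from rig import bot, camrig, current_time_s, current_q, current_dq, current_joint_torque, current_position, current_tool_rot, current_wrist_force, current_ft_torque, current_width, current_finger_force
from h import *
p=np.array([489.9,159.0]); R=down(-.117-np.pi/2)
print(bot.ik([577,-218.7,211],R))
bot.command_gripper(50,50)
bot.movel([*p,180],150);bot.movel([*p,136],60)
print(current_wrist_force(),current_position())
bot.command_gripper(5,50); print(current_width(),current_finger_force(),current_wrist_force())
bot.movel([*p,155],40);print(current_wrist_force(),current_width())
bot.movel([*p,310],120);print(current_wrist_force(),current_width())
bot.movel([500,0,310],150);bot.movel([577,-218.7,300],130,R)
bot.sleep(.3)
for n in("side","top"):
    c=camrig.capture(n); np.savez(f"{n}3.npz",**c)
print(current_width(),current_wrist_force(),current_ft_torque(),current_position(),current_time_s())
a=np.load("side3.npz")["pixels"];b=np.load("top3.npz")["pixels"]
cv2.imwrite("pics/v3.png",np.hstack([cv2.resize(a[180:340,270:430],(480,480),interpolation=2),cv2.resize(b[180:340,370:476],(318,480),interpolation=2)]))
E
```

```text
[-0.1003415   0.38487952 -0.0421905   0.         -1.14372631 -0.0166585 ]
[-0.15696778  0.44930169  0.23330415] [490.1873631  159.14478847 136.22150397]
9.571637543964457 49.814283242449164 [ 1.41947112 -0.34259718 -0.25660219]
[ 1.48787206 -0.4330291  -3.03719007] 9.567418032187804
[ 1.31391752  0.61696221 -2.46389813] 9.827171359777173
9.560245335733121 [ 0.47869421  0.5732672  -2.20004393] [ 0.03133763 -0.00677668 -0.00424754] [ 576.97122755 -218.60067787  300.04138703] 26.0833
```

View pics/v3.png

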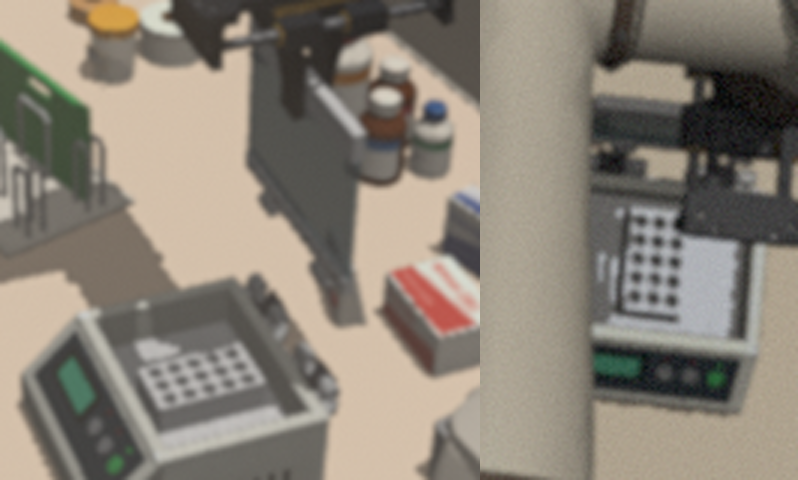

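The lid hangs upright above the hinge in the side crop, with its top near corner at (363,135) and the far knuckle at (270,203). I use the depth to measure its extent and tilt.

```bash
python3 - <<'E'
from h import *
o=np.array([577,-218.6,300-121.2]);y=-.117;c,s=np.cos(y),np.sin(y)
for n in("side3",):
    C=dict(np.load(n+".npz"));P=cloud(C)-o
    Q=np.stack([P[...,0]*c+P[...,1]*s,-P[...,0]*s+P[...,1]*c,P[...,2]],-1)
    m=(abs(Q[...,0])<14)&(abs(Q[...,1])<100)&(Q[...,2]>-12)&(Q[...,2]<150);q=Q[m]
    print(len(q),np.linalg.lstsq(np.c_[q[:,1:],np.ones(len(q))],q[:,0],rcond=None)[0])
    for z in range(-10,150,10):
        k=q[abs(q[:,2]-z)<5]
        if len(k)>3: print(z,len(k),np.round(np.percentile(k[:,1],[0,2,50,98,100]),1),k[:,0].mean().round(1))
    R=np.array([[c,-s,0],[s,c,0],[0,0,1]])
    M=np.array([[0,-84,144],[0,-84,7],[0,84,7],[0,44,-7],[0,-44,-7]])
    uv=proj(C,M@R.T+o);print(np.round(uv,1))
    im=cv2.resize(C["pixels"][180:310,330:410],None,fx=6,fy=6,interpolation=2)[:,:480]
    im=cv2.resize(C["pixels"][190:290,340:400],None,fx=6,fy=6,interpolation=2)
    for a in (uv-[340,190]+.5)*6: cv2.circle(im,tuple(int(v) for v in a),3,(0,0,255),-1)
    cv2.imwrite("pics/v4.png",im)
E
```

```text
2105 [-0.00610568 -0.01102242 -1.42980375]
0 48 [-50.2 -48.9 -32.2  53.3  55.3] -2.1
10 79 [-80.3 -79.4 -16.1  77.6  86.4] -2.3
20 160 [-81.9 -80.3  -6.9  83.   86.3] -2.4
30 157 [-81.7 -79.8  -5.3  83.2  86.2] -1.5
40 137 [-83.1 -81.1  -4.6  83.2  85.1] -1.5
50 147 [-80.8 -79.8  -5.3  82.8  84.9] -1.6
60 157 [-82.2 -80.5  -8.3  84.   88.4] -1.6
70 147 [-83.6 -80.1  -2.1  82.3  90. ] -1.6
80 141 [-80.6 -79.7  -9.9  83.8  89.3] -1.9
90 159 [-80.6 -78.7  -6.4  81.7  89.2] -2.0
100 142 [-81.6 -79.4 -18.9  81.   82.3] -2.1
110 117 [-80.8 -78.5 -24.5  84.7  86.7] -2.3
120 108 [-83.  -80.4 -12.4  76.4  84.2] -4.8
130 145 [-82.7 -80.1 -24.5  86.   87.8] -5.2
140 191 [-81.6 -80.4 -35.1  83.3  88. ] -2.4
[[391.3 226.1]
 [386.2 281.2]
 [353.2 236.9]
 [360.2 251.8]
 [377.3 275. ]]
```

View pics/v4.png

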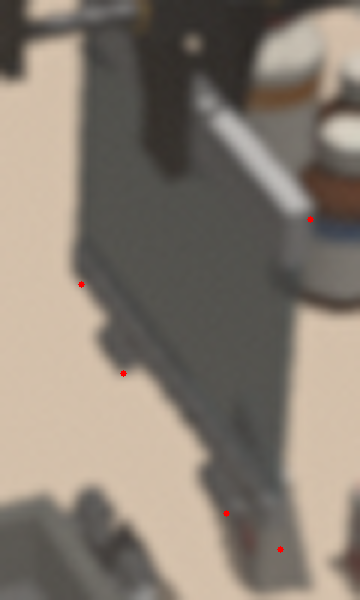

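The predicted and observed edges agree to within about 1.5 px. There is no tilt, and the lid sits about +1.5 mm along its y relative to the TCP. I correct for that and lower it while watching the force.

```bash
python3 - <<'E'
from rig import bot, camrig, current_time_s, current_q, current_dq, current_joint_torque, current_position, current_tool_rot, current_wrist_force, current_ft_torque, current_width, current_finger_force
from h import *
p=np.array([576.9,-218.7])-1.5*np.array([np.sin(.117),np.cos(.117)])
bot.movel([*p,240],80); f0=current_wrist_force();m0=current_ft_torque()
for z in np.r_[np.arange(234,214,-2),np.arange(214,207.5,-1)]:
    bot.movel([*p,z],30); f=current_wrist_force()-f0
    print(z,np.round(current_position(),1),np.round(f,1),np.round(current_ft_torque()-m0,2))
    if f[2]>6 or np.linalg.norm(f)>12: break
for n in("side","top"): np.savez(f"{n}4.npz",**camrig.capture(n))
print(current_time_s(),current_width())
E
```

```text
234.0 [ 576.6 -220.1  233.8] [ 0.1 -0.1 -0.2] [-0.01  0.02 -0.01]
232.0 [ 576.7 -220.2  231.9] [-0.9  0.6  0.2] [ 0.   -0.04  0.05]
230.0 [ 576.6 -220.2  229.8] [-0.4  0.1 -0.9] [ 0.03 -0.01 -0.03]
228.0 [ 576.6 -220.1  227.8] [ 0.6  0.6 -0.7] [-0.02 -0.03 -0.  ]
226.0 [ 576.6 -220.1  225.8] [ 0.4 -0.2  0.1] [ 0.08 -0.02 -0.02]
224.0 [ 576.6 -220.2  223.8] [ 1.  -0.2 -0.9] [ 0.02 -0.04  0.02]
222.0 [ 576.6 -220.2  221.8] [0.4 0.2 0.8] [ 0.04 -0.05 -0.05]
220.0 [ 576.7 -220.2  219.8] [0.3 0.3 0.1] [-0.05 -0.01 -0.03]
218.0 [ 576.6 -220.2  217.8] [-0.3 -0.8  0.3] [-0.1  -0.01  0.  ]
216.0 [ 576.7 -220.2  215.8] [-0.2 -0.2  0.2] [-0.14 -0.05 -0.01]
214.0 [ 576.6 -220.2  213.8] [ 0.7 -0.2  0.8] [-0.13  0.   -0.02]
213.0 [ 576.7 -220.2  212.9] [ 0.4 -0.7  0.2] [-0.15 -0.06  0.  ]
212.0 [ 576.7 -220.2  211.9] [ 0.5 -0.7 -0.5] [-0.14 -0.02  0.01]
211.0 [ 576.9 -220.2  211. ] [ 0.5 -0.4 -0.1] [-0.19 -0.15 -0.07]
210.0 [ 577.  -220.3  210.4] [-0.2 -1.3  1.4] [-0.21 -0.12 -0.11]
209.0 [ 577.2 -220.5  210.3] [-0.3 -0.7  6.1] [-0.05  0.17 -0.1 ]
31.1833 9.632973102325497
```

It met the saddle at z = 210.3 (about 210.6 predicted) with nothing touching before that, so the knuckles are in the gaps. I settle it slightly, check the numbers with depth, and hand in.

```bash
python3 - <<'E'
from rig import bot, camrig, current_time_s, current_q, current_dq, current_joint_torque, current_position, current_tool_rot, current_wrist_force, current_ft_torque, current_width, current_finger_force
from h import *
q=current_position(); f0=current_wrist_force()
bot.movel([576.9,q[1],208.3],20); bot.sleep(.5)
print(current_position(),current_wrist_force(),current_ft_torque(),current_width(),current_finger_force())
C=camrig.capture("side");P=cloud(C)-[576.9,-218.7,89.5];y=-.117;c,s=np.cos(y),np.sin(y)
Q=np.stack([P[...,0]*c+P[...,1]*s,-P[...,0]*s+P[...,1]*c,P[...,2]],-1)
m=(abs(Q[...,0])<14)&(abs(Q[...,1])<100)&(Q[...,2]>20)&(Q[...,2]<150);q=Q[m]
print(len(q),np.linalg.lstsq(np.c_[q[:,1:],np.ones(len(q))],q[:,0],rcond=None)[0])
for z in range(30,120,20): print(z,np.round(np.percentile(q[abs(q[:,2]-z)<10][:,1],[2,50,98]),1))
print("top",np.percentile(q[:,2],99),current_time_s())
E
```

```text
[ 577.52671724 -220.58479221  210.22033778] [-1.65773048  1.27240201  7.1028582 ] [ 0.35436647  0.39669599 -0.17568024] 9.942363876809116 49.86966527067125
1681 [-0.00118891 -0.01631994 -0.23266672]
30 [-82.4  -8.3  82.2]
50 [-83.4  -9.5  83.3]
70 [-81.2  -4.7  82.6]
90 [-81.2 -10.7  80.2]
110 [-81.7 -22.6  77.2]
top 147.04849768307403 31.9833
```

```bash
python3 -c "
from rig import bot, camrig, current_time_s, current_q, current_dq, current_joint_torque, current_position, current_tool_rot, current_wrist_force, current_ft_torque, current_width, current_finger_force
print(bot.close_job())"
```

```text
the job is handed in; nothing more can be done
None
```

I handed the job in at about 32 s: the tube block is fully home in the well and released, and the lid is held upright on the hinge with a push of about 10 N. My last measurements put the knuckle holes in line with the heater's, but the hand-in call did not return a verdict.

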